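# Release the ratchet and shut the flap of a small grey box

## Robot

A 6-joint arm with a two-finger parallel gripper is mounted at the origin on the work surface. World frame = base frame: x ahead of the robot, y to its left, z up, the work surface at z = 0. Lengths are in m, angles in rad, forces in N, time in s.
With the tool pointing down it reaches from about 0.375 to 0.925 m from the base axis. Payload 5.7 kg.
Tool frame: the origin (TCP) lies midway between the tips of the shut fingers; the grasp point (between the pads) lies 19 mm behind it; z points along the fingers, y is the line along which they close (so a half turn about z gives the same grasp; the last joint's range is limited). The gripper opens to 88 mm and grips with 3 to 60 N. Pads are 20 mm wide; open, the fingers measure 115 mm over their backs; the gripper's body (75 mm by 178 mm) begins 61 mm behind the grasp point.
Start: joints at [-1.304, 0.359, 1.51, -0, 1.272, -0.115], TCP at [0.224, -0.557, 0.223] pointing down, gripper open.
Joint ranges: [-2.97, 2.97], [-1.01, 2.36], [0.21, 2.38], [-0.96, 4.11], [0.2, 2.71], [-2.98, 2.98]. Speed limits (rad/s): [2.39, 2.39, 3.14, 3.14, 3.14, 3.14].

## Interface

Orientations are given as a unit quaternion [x, y, z, w].
In Python, from bench import move_ptp, servo_line, goto_joints, move_gripper, sleep, inverse_kinematics, capture, PlanningError, close_job, spot_in, silhouettes, current_clock, current_joint_pos, current_qvel, current_joint_torque, current_position, current_orientation, current_force, current_torque, current_finger_gap, current_grip_force gives the robot as it stands. Calls block until the motion is done:
- move_ptp(position, orientation): joint-space move of the TCP to a pose.
- servo_line(position, orientation=None, rate=0.15, contact_N=None): straight line of the TCP; orientation=None keeps the orientation; rate is the mean speed in m/s. With contact_N (N) it stops when the force on the tool has changed by that much, and returns True; else False.
- goto_joints(angles): joint-space move.
- move_gripper(opening): finger opening in m; the grip force is fixed at half the most; returns when the fingers have stopped.
- sleep(seconds).
- inverse_kinematics(position, orientation): joint angles nearest the present ones, or None.
- capture(name): name is "side" or "top"; returns a dict with "image" (480x640x3 uint8, blue, green, red), "range_z" (480x640 float32, m along the optical axis (not along the pixel's ray), 0 where there is no reading), "intrinsics" (3x3 intrinsics, pixels), "R" (3x3) and "t" (3): a world point X has camera coordinates R X + t. Camera axes: x right, y down, z forward; pixel columns grow to the right and rows downward; lengths in m; the calibration is good to about 2 mm. A picture is of the moment at which its call begins.
A pose or a line that the arm cannot do raises PlanningError and nothing moves.
- close_job(): hands the job in; it is judged then, once.
Trained networks look in the newest picture that a camera, given by its name, has taken for a name from the list of things; names that differ only in an ending like _2 or _b are one class to them, and where a whole thing is asked for, a point or a joint stands for the part that bears it (a point fixed in the world has none). Each returns a list of dicts, best first, with "conf" (0 to 1); they miss things now and then, are a little off and sometimes report something else, mostly with a low value. They report only what shows in the picture. A call takes as long as a camera call. They do not tell look-alikes from the thing itself.
- spot_in(camera, query): "xy" ([column, row] in pixels, amid what is visible of it).
- silhouettes(camera, query): "region" (480x640 bool, what is visible of it) and "xy" ([column, row] in pixels, amid what is visible of it).
Readings, each from a call of its own:
- current_clock(): time.
- current_joint_pos(): joint angles.
- current_qvel(): joint speeds.
- current_joint_torque(): joint torques, N m.
- current_position(): TCP position.
- current_orientation(): TCP orientation.
- current_force(): force on the tool from outside, world axes, zero at the start.
- current_torque(): the same for the moment, N m.
- current_finger_gap(): finger opening in m.
- current_grip_force(): force on a finger pad.
Only numpy, scipy, OpenCV 4.12 (cv2) and the standard library are available. Lean on these libraries where they do the work, as an engineer would, in place of code of your own. Each camera call takes 0.05 s, during which the arm holds its last target. There are 200 camera calls.

## Task

The flap of the small grey box stands half open, held up by a steel ratchet pawl on the box's side. With a fingertip press the pawl's thumb tab all the way down so that its nose swings clear of the teeth, then push the flap down past the teeth until it is fully shut, and leave the tab down and the flap shut. Only press and push: do not pinch or lift the tab or the flap, do not force the flap down while the pawl is engaged, and leave the cup, egg cup and coasters where they are.

Things in the scene. Friction and masses are not known exactly. Their poses are not given: they have to be found in the camera images.
- greybox: Grey plastic box, 110 x 110 mm, 85 mm high, fixed to the shelf by a magnet base. Origin: centre of its underside. Seen from the robot it stands turned about a quarter turn: its own -x side, the front, faces roughly to the right (world -y), the flap hinge lies along the top of its own +x side (roughly left), and the ratchet is on the outside of its own -y side (facing roughly away from the robot); z up.
- flap_hinge (a point): Middle of the flap's hinge line, 55 mm to +x of the box centre and 85 mm above the shelf; the hinge runs along the box's y. A toothed disc on the flap (42 mm radius to the tooth tips, 6 mm thick) turns on the hinge line 61 to 67 mm to the -y side of the box centre.
- flap_edge (a point): Middle of the flap's free front edge, on its outer (upper when shut) face. The flap is a grey plate 112 x 112 mm, 5 mm thick; this point is 112 mm from the hinge line. When shut, the outer face is level and 90 mm above the shelf.
- flap (a joint): Flap opening angle, rad: 0 fully shut (lying on the rim), growing as the front edge rises; starts between 0.86 and 1.0, and can open to 1.3. The hinge is stiff: the flap stays where it is left, and takes about 0.2 N m to turn (about 4 N pressing straight down on the outer face 45 to 60 mm in front of the hinge line; this vertical line crosses the flap at every angle). With the pawl engaged a tooth stops the flap at 0.84; two more teeth follow at 0.45 and 0.07.
- tab_top (a point): Centre of the top of the pawl's thumb tab: a flat steel pad 32 mm (box x) by 34 mm (box y), 6 mm thick, at the front end of the pawl, off the box's front -y corner. At the start it is 55 mm above the shelf; fully pressed it is about 22 mm above the shelf, having moved down about 33 mm and less than 10 mm sideways. Nothing stands above it.
- pawl (a joint): Pawl angle, rad: 0 with the nose engaged in the teeth (start within 0.01), growing as the tab is pressed down; the nose is clear of the teeth above about 0.18, the stop is at 0.36. Its pivot is about 94 mm behind the tab. It is stiff (about 3 N at the tab) and has no return spring: it stays where it is left.
- measuring_cup: Stainless measuring cup, 72 mm across, 50 mm high, loose, with a flat handle reaching 104 mm from its axis along its +y near the rim. Origin: centre of its underside. Bystander.
- egg_cup: Orange ceramic egg cup, 48 mm across, 58 mm high, loose. Origin: centre of its underside. Bystander.
- coaster_a: Square bamboo coaster, 95 x 95 x 8 mm, loose, beyond the ratchet side of the box (its own -y). Origin: centre of its underside. Bystander.
- coaster_b: Square bamboo coaster, 95 x 95 x 8 mm, loose, beyond the box's hinge side (its own +x). Origin: centre of its underside. Bystander.
Mind the look-alikes: they are no part of the job. Of the things shaped like the greybox, the grey one is meant.

How it is judged:
By the outcome, as a careful person would: the job done as asked, in the order asked, and still so for the second after the job is handed in, with the robot touching nothing.
It also fails if it takes over 48 s, if anything falls off the work surface, if the arm or the gripper's body presses on something with over 40 N, if the wrist force passes 120 N, or if a joint passes its speed limit or range.

## Working session

There is one attempt and no reset: what is moved stays moved. The work goes in short steps, each a Python script; the robot and the scene stay as the last script left them, time stands still between calls to the robot, and variables do not carry over. Pictures are saved under pics/ and viewed, at most 10 in all, crops included, and the job is handed in when it is done.

```bash
mkdir -p pics; cat > h.py <<'E'
import numpy as np, cv2
from bench import *
def world(c,u,v,z=None):
    K,R,t=c["intrinsics"],c["R"],c["t"]
    u=np.atleast_1d(u).astype(float);v=np.atleast_1d(v).astype(float)
    d=c["range_z"][v.astype(int),u.astype(int)]
    p=np.stack([(u-K[0,2])/K[0,0]*d,(v-K[1,2])/K[1,1]*d,d],1)
    return (p-t)@R
def pix(c,X):
    q=c["K"]@(c["R"]@X+c["t"]) if "K" in c else c["intrinsics"]@(c["R"]@np.array(X)+c["t"]); return q[:2]/q[2]
E
python3 - <<'E'
from h import *
for n in("side","top"):
    c=capture(n); cv2.imwrite(f"pics/{n}0.png",c["image"]); np.savez(f"{n}0.npz",**c)
    print(n,"campos",-c["R"].T@c["t"])
    for q in("greybox","tab_top","flap_edge","flap_hinge","measuring_cup","egg_cup","coaster_a"):
        for s in spot_in(n,q):
            u,v=s["xy"]; print(q,np.round(s["xy"]),round(s["conf"],2),np.round(world(c,u,v)[0],3))
print(current_clock())
E
```

```text
side campos [ 0.50487013 -0.68935647  0.67035888]
greybox [338. 423.] 0.71 [ 0.56  -0.315  0.089]
greybox [313. 269.] 0.7 [0.567 0.007 0.032]
greybox [201. 187.] 0.59 [0.39  0.189 0.087]
tab_top [352. 310.] 0.81 [ 0.61  -0.113  0.055]
tab_top [390. 443.] 0.78 [ 0.62  -0.327  0.054]
tab_top [230. 205.] 0.68 [0.438 0.171 0.054]
tab_top [318. 220.] 0.27 [0.577 0.    0.135]
flap_edge [196. 168.] 0.96 [0.379 0.252 0.089]
flap_edge [331. 414.] 0.95 [ 0.554 -0.302  0.09 ]
flap_edge [317. 222.] 0.56 [0.576 0.01  0.124]
flap_hinge [316. 267.] 0.91 [0.575 0.037 0.009]
flap_hinge [336. 422.] 0.81 [ 0.559 -0.313  0.089]
flap_hinge [199. 186.] 0.68 [0.387 0.193 0.086]
measuring_cup [228. 284.] 0.95 [0.427 0.025 0.002]
egg_cup [260. 341.] 0.69 [ 0.475 -0.124  0.022]
coaster_a [428. 291.] 0.95 [ 0.747 -0.042  0.006]
coaster_a [328. 209.] 0.54 [0.618 0.201 0.006]
top campos [0.46958019 0.0014517  1.11822648]
greybox [194. 340.] 0.9 [0.388 0.239 0.093]
greybox [475. 237.] 0.83 [ 0.57  -0.283  0.091]
tab_top [522. 215.] 0.87 [ 0.615 -0.383  0.058]
tab_top [234. 310.] 0.69 [0.439 0.171 0.052]
tab_top [376. 219.] 0.64 [ 0.61  -0.104  0.056]
flap_edge [478. 241.] 0.72 [4.700e-01 1.000e-03 1.118e+00]
flap_edge [318. 235.] 0.66 [0.573 0.009 0.139]
flap_edge [187. 344.] 0.56 [0.38  0.253 0.091]
flap_edge [393. 288.] 0.46 [ 0.479 -0.139  0.005]
flap_hinge [330. 238.] 0.88 [ 0.565 -0.013  0.166]
flap_hinge [476. 242.] 0.77 [ 0.561 -0.284  0.088]
flap_hinge [194. 340.] 0.72 [0.387 0.24  0.091]
measuring_cup [322. 312.] 0.86 [0.432 0.003 0.007]
measuring_cup [243. 225.] 0.56 [0.609 0.16  0.01 ]
egg_cup [391. 288.] 0.91 [ 0.478 -0.134  0.003]
coaster_a [339. 157.] 0.96 [ 0.745 -0.036  0.008]
coaster_a [245. 227.] 0.9 [0.606 0.157 0.008]
0.8
```

View pics/side0.png

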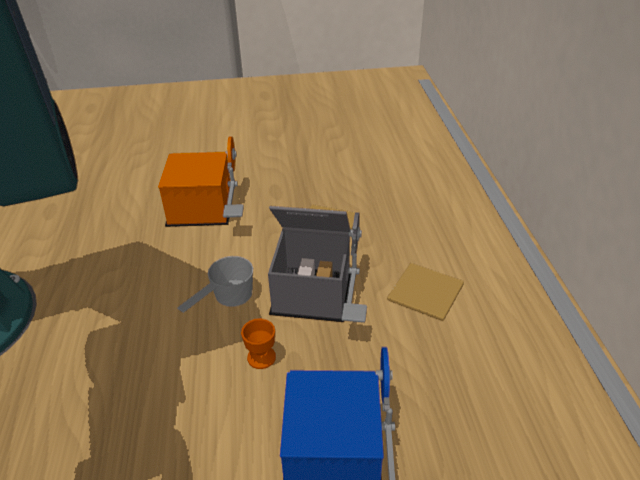

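View pics/top0.png

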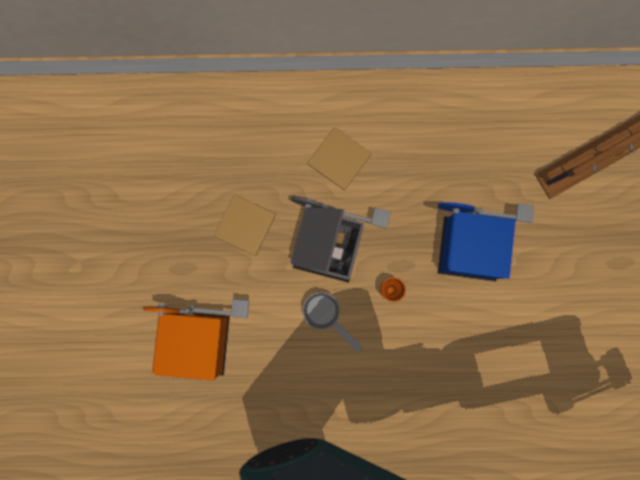

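Candidates (top image): grey box (325,240), blue box (475,237) and orange box (194,340). Their tabs are at (379,218), (523,213) and (239,306). I choose the grey box, which has its flap half open. The two coasters are at (339,157) and (245,225), the cup at (322,312) and the egg cup at (391,288).

```bash
python3 - <<'E'
from h import *
P=[]
for n in("side","top"):
    c=dict(np.load(f"{n}0.npz")); v,u=np.mgrid[0:480,0:640]
    w=world(c,u.ravel(),v.ravel()); bgr=c["image"].reshape(-1,3).astype(int)
    ok=(c["range_z"].ravel()>0)&(bgr.max(1)-bgr.min(1)<25)
    w=w[ok]; 
    t=w[(abs(w[:,2]-.055)<.006)&(abs(w[:,0]-.61)<.03)&(abs(w[:,1]+.11)<.03)]
    r=cv2.minAreaRect((t[:,:2]*1000).astype(np.float32)); print(n,"tab",len(t),np.median(t,0),r)
    # flap
    f=w[(w[:,2]>.1)&(w[:,2]<.2)&(abs(w[:,0]-.57)<.1)&(abs(w[:,1]-.0)<.1)]
    best=None;rng=np.random.default_rng(0)
    for _ in range(500):
        a,b,d=f[rng.choice(len(f),3,False)];nn=np.cross(b-a,d-a);nn/=np.linalg.norm(nn)+1e-12
        m=abs((f-a)@nn)<.003
        if best is None or m.sum()>best.sum():best=m
    g=f[best];m=g.mean(0);nn=np.linalg.svd(g-m,full_matrices=False)[2][2];nn*=np.sign(nn[2])
    print("flap",len(f),len(g),m,nn,"ang",np.arccos(nn[2]),"dir",np.degrees(np.arctan2(nn[1],nn[0])))
    ax=np.array([*(nn[:2]/np.hypot(*nn[:2])),0]);  # toward hinge (+x box)
    ay=np.cross([0,0,1],ax)
    s=(.088-m[2]); print("hinge-line along ax",m@ax+ (-s)*0 + (-(nn[2]*s)/np.hypot(*nn[:2])),"ay range",np.percentile(g@ay,[1,50,99]),"ax",ax,"ay",ay, "zmax",g[:,2].max())
c=dict(np.load("side0.npz"))["image"][190:340,240:480]
d=dict(np.load("top0.npz"))["image"][180:300,270:430]
cv2.imwrite("pics/crop.png",np.hstack([cv2.resize(c,(480,300),interpolation=2),cv2.resize(d,(320,300))]))
E
```

```text
side tab 434 [ 0.61213951 -0.11549629  0.05400474] ((613.2232666015625, -107.19168090820312), (38.36836624145508, 54.31566619873047), 0.8967312574386597)
flap 1404 1267 [ 0.56712071 -0.00187174  0.14227879] [0.21260099 0.76236061 0.6112341 ] ang 0.913177386072786 dir 74.41770451111786
hinge-line along ax 0.1924575935142663 ay range [-0.60748287 -0.54715813 -0.4911642 ] ax [0.26862219 0.96324562 0.        ] ay [-0.96324562  0.26862219  0.        ] zmax 0.17650100510443123
top tab 290 [ 0.61330286 -0.10948614  0.05448553] ((616.1607666015625, -104.30912017822266), (45.214656829833984, 32.546546936035156), 74.34262084960938)
flap 2264 2099 [0.56749247 0.00775078 0.14114979] [0.20993424 0.75750943 0.6181481 ] ang 0.9044117372901427 dir 74.50995404316328
hinge-line along ax 0.20082627221472843 ay range [-0.60047612 -0.54459612 -0.49008326] ax [0.26707096 0.96367687 0.        ] ay [-0.96367687  0.26707096  0.        ] zmax 0.17846128714900125
```

View pics/crop.png

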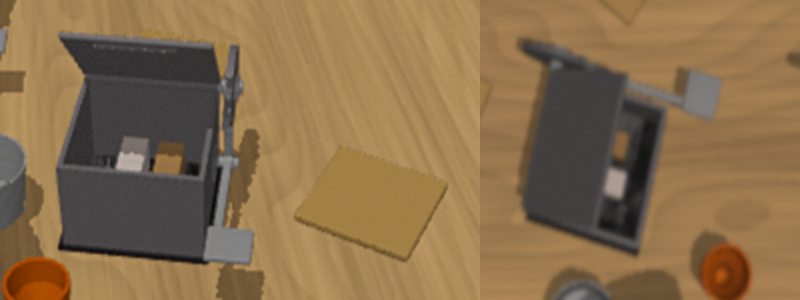

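The crop confirms the choice: the grey box has its flap half open and its tab at the front-right corner, near (352,312) in the side view. Next I press the tab.

```bash
cat >> h.py <<'E'
from scipy.spatial.transform import Rotation as Ro
ax=np.array([.2678,.9635,0]);ay=np.array([-.9635,.2678,0]);C=ax*.141+ay*-.5455
def B(x,y,z): return list(C+ax*x+ay*y+np.array([0,0,z]))
def quat():
    o=[]
    for s in(1,-1):
        Y=s*ay;Z=np.array([0,0,-1.]);q=Ro.from_matrix(np.stack([np.cross(Y,Z),Y,Z],1)).as_quat()
        j=inverse_kinematics(B(-.087,-.076,.2),q)
        if j is not None:o.append((np.abs(np.array(j)-current_joint_pos()).max(),list(q)))
    return min(o)[1]
E
python3 - <<'E'
from h import *
q=quat(); move_gripper(0.0); 
move_ptp(B(-.087,-.076,.2),q); servo_line(B(-.087,-.076,.075),rate=.2)
print(current_clock(),current_position(),current_orientation(),q,current_force())
print(servo_line(B(-.087,-.076,.04),rate=.05,contact_N=1.5),current_position(),current_force())
print(servo_line(B(-.087,-.076,.012),rate=.03,contact_N=14),current_position(),current_force(),current_clock())
c=capture("side");cv2.imwrite("pics/s1.png",cv2.resize(c["image"][170:350,220:460],(800,600)))
E
```

```text
5.0333 [ 0.61404403 -0.11498315  0.07580942] [7.96311922e-01 6.04885817e-01 3.92548437e-04 5.62803344e-04] [np.float64(0.7961763080784925), np.float64(0.6050646960900145), np.float64(0.0), np.float64(0.0)] [ 0.84778551 -0.11997141  0.07802561]
True [ 0.61300824 -0.11443133  0.05176031] [-0.54908693 -0.27776016 -0.54499549]
True [ 0.61389705 -0.11430139  0.02285828] [-2.61047946  1.03277347 11.13622887] 6.5083
```

View pics/s1.png

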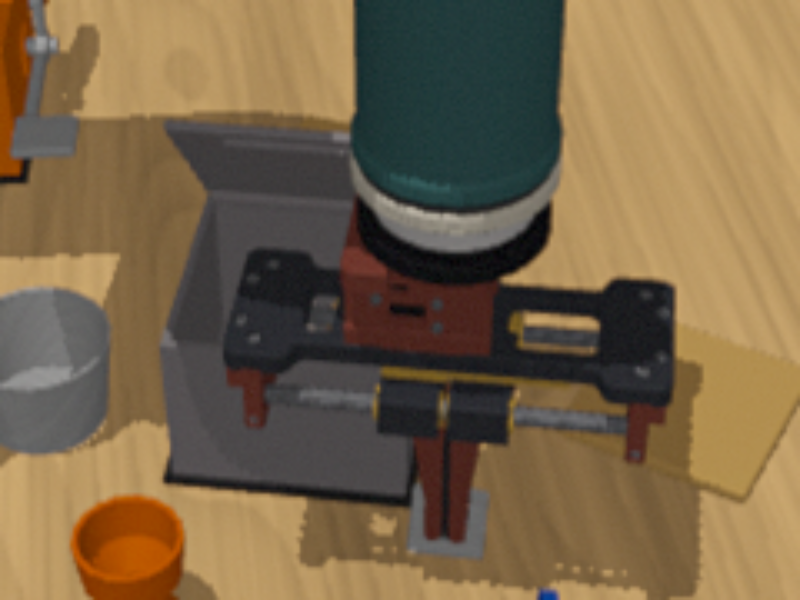

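The fingers are on the tab at about (450,520) in the crop. It reached its stop at z≈0.023, and nothing else was disturbed. Next I retract and check the tab height before pushing the flap.

```bash
python3 - <<'E'
from h import *
q=current_orientation()
servo_line(B(-.087,-.076,.12),rate=.2); servo_line(B(-.087,-.076,.26),rate=.3)
move_ptp(B(.003,0,.26),q)
c=capture("side")
v,u=np.mgrid[0:480,0:640];w=world(c,u.ravel(),v.ravel());d=w-C;x,y=d@ax,d@ay
m=(abs(x+.087)<.008)&(abs(y+.08)<.008);print("tab z",np.median(w[m,2]),m.sum())
if np.median(w[m,2])<.028:
    f0=np.array(current_force())
    print(servo_line(B(.003,0,.15),rate=.1,contact_N=2.5),current_position(),current_force()-f0)
    print(servo_line(B(.003,0,.082),rate=.05,contact_N=11),current_position(),current_force()-f0)
print(current_clock())
c=capture("side");cv2.imwrite("pics/s2.png",cv2.resize(c["image"][170:350,220:460],(800,600)))
E
```

```text
tab z 0.017494003714030877 171
False [ 0.56443765 -0.00744666  0.15038394] [-0.86015676 -0.22733107  0.78728658]
True [ 0.56376617 -0.00769446  0.09020976] [-3.38844159  1.54690726 10.01284135]
10.75
```

View pics/s2.png

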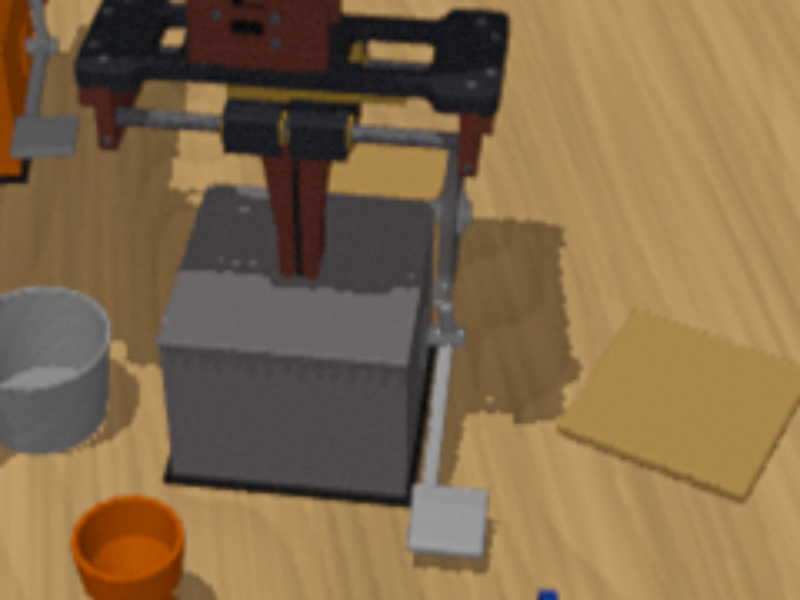

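The flap lies flat on the rim and the tab is down at about (448,520). Next I retract and measure both.

```bash
python3 - <<'E'
from h import *
servo_line(B(.003,0,.25),rate=.25)
move_ptp(B(-.15,-.05,.35),current_orientation())
for n in("side","top"):
    c=capture(n);v,u=np.mgrid[0:480,0:640];w=world(c,u.ravel(),v.ravel());d=w-C;x,y=d@ax,d@ay
    m=(abs(x+.087)<.008)&(abs(y+.08)<.008)&(w[:,2]<.1);print(n,"tab z",np.median(w[m,2]),m.sum())
    m=(abs(x)<.05)&(abs(y)<.045)&(w[:,2]<.15)&(w[:,2]>.06)
    if m.sum()>50:
        p=np.linalg.lstsq(np.c_[x[m],y[m],np.ones(m.sum())],w[m,2],rcond=None)[0];print("flap slope x,y,z0",p,m.sum())
    cv2.imwrite(f"pics/{n}3.png",c["image"])
print(current_clock())
E
```

```text
side tab z 0.017754690201494432 173
flap slope x,y,z0 [0.0005472  0.00164932 0.08936638] 2502
top tab z 0.019026737966899233 61
flap slope x,y,z0 [ 0.00285429 -0.00263783  0.08999882] 2569
12.475
```

View pics/side3.png

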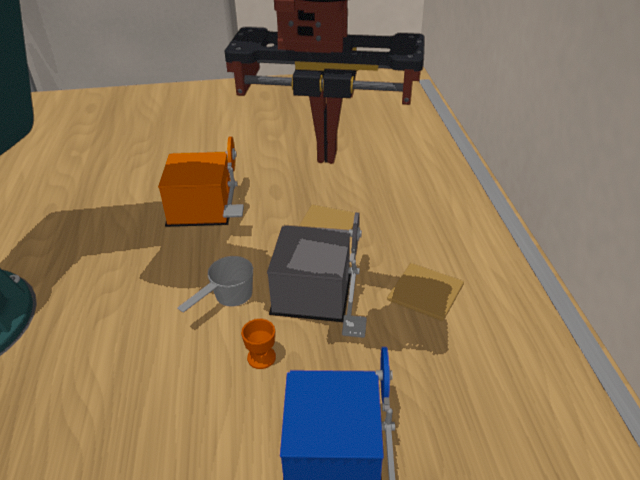

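The flap is level at z≈0.090 (box at (312,270)), the tab is down at (354,326), the bystanders are where they were, and the arm is clear.

```bash
python3 -c "from bench import *; print(close_job())"
```

```text
the job is handed in; nothing more can be done
None
```

I pressed the pawl tab fully down first, then pushed the grey box's flap fully shut; both stayed put, the cup, egg cup and coasters show no movement, and I handed the job in at about 12.5 s on the robot clock.

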